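# Lock away the laundry pods

## Robot

A 6-joint arm with a two-finger parallel gripper is mounted at the origin on the work surface. World frame = base frame: x ahead of the robot, y to its left, z up, the work surface at z = 0. Lengths are in mm, angles in rad, forces in N, time in s.
With the tool pointing down it reaches from about 350 to 775 mm from the base axis. Payload 7.3 kg.
Tool frame: the origin (TCP) lies between the finger pads; the fingertips stand 14 mm ahead of it and the grasp point (between the pads) lies 5 mm behind it; z points along the fingers, y is the line along which they close (so a half turn about z gives the same grasp; the last joint's range is limited). The gripper opens to 92 mm and grips with 3 to 60 N. Pads are 19 mm wide; open, the fingers measure 130 mm over their backs; the gripper's body (75 mm by 190 mm) begins 47 mm behind the grasp point.
Start: joints at [0.995, 0.342, 1.524, -0, 1.275, -0.146], TCP at [218.749, 477.276, 240.741] pointing down, gripper open.
Joint ranges: [-2.53, 2.53], [-0.77, 2.02], [0.04, 2.7], [-1, 4.14], [0.28, 2.66], [-3.11, 3.11]. Speed limits (rad/s): [2.57, 2.57, 3.14, 3.14, 3.14, 3.14].

## Interface

Orientations are given as [roll, pitch, yaw] about the fixed x, y, z axes, in that order (R = Rz(yaw) Ry(pitch) Rx(roll)).
In Python, from plant import get_obs, cams, close_job gives the robot as it stands. The module is installed in compiled form; this text tells all that it offers.
- The arm moves only by the shell command python3 -m creep 'ROWS'. ROWS is JSON, a list of rows, each an object of numbers: "hand": the opening, from 0 (shut) to 1 (fully open); "tx", "ty", "tz": the shift along the tool's x, y, z in m; "spin": the turn about the tool's z in degrees. In form: [{"hand": .., "tx": .., "ty": .., "tz": .., "spin": ..}, ...]. A call has 1 to 5 rows; each row shifts and turns the commanded pose from where the row before left it, along the tool's axes as they then stand; what a row does not reach is not made up. A row lasts 1/8 s, in which the tool goes at most 62.5 mm and 10.7 degrees, less where a joint would pass 70% of its speed; a pose out of reach is approached as far as the arm can. A call is refused whole if a number of a shift passes 0.0625 or a number of a turn 10.7, either way. A call with a gripper value outside its range is refused whole. The fingers move at their own pace and stop on an object; the grip force is fixed at half the most. Time passes only in rows, so rows that do not move let the fingers close. It gives the time, the measured TCP pose, the force, the opening and the grip force at its end, in the units of the state.
- get_obs(): the state, without advancing time (a new reading comes with each control period).
- cams.capture(name): name is "scene" or "top" or "wrist"; returns a dict with "color" (384x512x3 uint8, red, green, blue), "K" (3x3 intrinsics, pixels), "R" (3x3) and "t" (3): a world point X has camera coordinates R X + t. Camera axes: x right, y down, z forward; pixel columns grow to the right and rows downward; lengths in mm; the calibration is good to about 2 mm. A picture is of the moment at which its call begins. There is no depth.
- close_job(): hands the job in; it is judged then, once.
The state is a dict: "time": time; "joint_positions": joint angles; "dq": joint speeds; "tau": joint torques, N m; "tool_pos": TCP position; "tcp_rot": TCP orientation; "contact_force": force on the tool from outside, world axes, zero at the start; "moment": the same for the moment, N m; "grip_width": finger opening in mm; "finger_force": force on a finger pad.
Only numpy, scipy, OpenCV 4.12 (cv2) and the standard library are available. Lean on these libraries where they do the work, as an engineer would, in place of code of your own. Each camera call takes 0.05 s, during which the arm holds its last target. There are 200 camera calls.

## Task

Put the blue-capped tub of laundry pods away: stand it upright on the floor of the open bay of the locker and let go. Then swing the locker's blue lid fully shut, and only after that slide the bolt by its red knob fully home through the keeper on the lid, so that no child can get in. Leave the other containers where they stand.

Things in the scene. Friction and masses are not known exactly. Their poses are not given: they have to be found in the camera images.
- locker: White fixed laundry locker, 200 (x) x 340 (y) x 100 mm high; origin at the centre of its underside, on the worktop; x away from the robot, y to the left, z up, yawed up to 0.2 rad. 'Locker' coordinates below are mm in this frame. Left half: open-topped bay closed by a hinged blue lid. Right half (y -170..-8): wooden deck at z 100 carrying the barrel bolt and a chrome rail.
- bay_floor (a point): Centre of the bay's floor, at locker (0, 81, 12). Bay inside: x -92..92, y 0..162, walls 8 thick, up to z 100.
- bolt_plate (a point): Centre of the top of the bolt's dark plate, at locker (30, -85, 112); plate 36 (x) x 150 (y). The bolt's rod, 10 diameter, lies along y at x 30, z 122, in two steel straps, 26 (x) x 12 (y), at y -130 and y -30, tops at z 132.
- rail_mid (a point): Middle of the axis of a round chrome drying rail, 24 mm diameter, fixed to the locker along its y from y -170 to 0, at x 54, z 250, on two 14 mm posts at x 54, y -155 and -15. It hangs just behind and above the bolt's knob, so a hand coming straight down on the knob strikes it: lean the hand back towards the robot by about 30 degrees (fingers pointing down and away).
- lid (a joint): Blue lid, panel 200 (x) x 168 x 12 mm; its hinge line is the panel's underside edge, along x at locker y 168, z 100 (left rim). Rad: 0 shut (top at z 112, free edge at y 0), 1.57 upright, stop at 1.95 leaning out to the left. Starts at 1.6 to 1.9. Stiff hinge (0.4 N m friction): stays where left, so push it right down. The upper face when shut looks to +y when upright.
- lid_edge (a point): Middle of the free edge of the lid, half-way through its thickness, 168 mm from the hinge line.
- keeper (a point): Centre of the opening of the steel keeper on the lid's upper face, a staple 26 (x) x 14 (y) standing 23 mm above that face, opening 14 wide. With the lid shut it is at locker (30, 13, 122), in line with the rod.
- bolt (a joint): Slide of the bolt in m: 0 fully drawn back (rod tip at locker y -15), 0.045 fully home against its stop (rod tip at y 30, through the keeper). Moves along the locker's +y to close; starts at 0 to 0.010; friction about 2.5 N, stays where it is left.
- bolt_knob (a point): Point on the axis of the bolt's red knob, 12 mm below its top. The knob is an upright cylinder, 16 mm diameter, standing on the rod from locker z 126 to 170; this point is at z 158, x 30, y -100 plus the slide.
- tub_center (a point): Centre (half-way up) of the white round tub with a BLUE cap, 56 mm diameter, 80 mm tall, about 0.13 to 0.25 kg, standing on the worktop to the right of the locker. z axis along the tub, up. This is the one to put away.
- othertub_center (a point): Centre of the same kind of tub with a YELLOW cap, 56 mm diameter, 80 mm tall; leave alone. The two tubs swap places at random.
- softener_center (a point): Centre of a yellow bottle with a blue cap, 68 mm diameter, 190 mm tall, to the left of the locker; leave alone.
- scoop_center (a point): Centre of an open green measuring cup, 70 mm across, 60 mm tall, in front and to the left; leave alone.

How it is judged (in metres and radians):
On the way, in this order (a step that is already met when the one before it is completed fails the run):
1. the blue-capped tub stands upright on the floor of the bay (x of tub_center in the frame of locker between -0.092 and 0.092 m and y of tub_center in the frame of locker between 0 and 0.162 m and z of tub_center in the frame of locker between 0.044 and 0.06 m and angle between tub_center's own z axis and vertical below 0.15 rad), for 0.2 s.
2. the lid is fully shut, with the bolt still drawn back (value of joint lid below 0.04 rad and value of joint bolt below 0.02 m), for 0.2 s.
3. the bolt is fully home in the keeper (value of joint bolt above 0.04 m and value of joint lid below 0.04 rad), for 0.2 s.
At the end, for the whole second after the job is handed in: the tub's centre is inside the bay (locker x -92..92, y 0..162 mm), within 8 mm of its standing height and upright within 0.15 rad; lid open by less than 0.04 rad; bolt slid at least 40 of its 45 mm; the other tub, bottle and cup within 30 mm of where they began (all of step 1 and all of step 3 and distance of each of othertub_center, softener_center, scoop_center from where it was at the start of the episode below 0.03 m); the robot touches nothing.
It fails at once if a container that should be left alone is moved by more than 30 mm (distance of any of othertub_center, softener_center, scoop_center from where it was at the start of the episode above 0.03 m).
It also fails if it takes over 69 s, if anything falls off the work surface, if the arm or the gripper's body presses on something with over 40 N, if the wrist force passes 120 N, or if a joint passes its speed limit or range.

## Working session

There is one attempt and no reset: what is moved stays moved. The work goes in short steps, Python scripts to look and compute and a shell command to move; the robot and the scene stay as the last step left them, time stands still between calls to the robot, and variables do not carry over. Pictures are saved under pics/ and viewed, at most 10 in all, crops included, and the job is handed in when it is done.

```bash
mkdir -p pics; ls
python3 - <<'E'
from plant import get_obs,cams
import cv2,numpy as np
for n in ["scene","top"]:
    c=cams.capture(n); cv2.imwrite(f"pics/{n}0.png",c["color"][...,::-1]); print(n,c["K"].round(1).tolist(),c["R"].round(3).tolist(),c["t"].round(1).tolist())
print(get_obs())
E
```

```text
pics
scene [[358.9, 0.0, 249.7], [0.0, 358.9, 194.8], [0.0, 0.0, 1.0]] [[-0.528, 0.849, -0.009], [0.712, 0.437, -0.549], [-0.463, -0.296, -0.836]] [234.4, -315.9, 1484.2]
top [[413.3, 0.0, 257.4], [0.0, 413.3, 197.0], [0.0, 0.0, 1.0]] [[-0.018, -0.999, 0.03], [-0.998, 0.016, -0.063], [0.063, -0.031, -0.998]] [33.2, 516.1, 1230.0]
{'time': 0.1, 'joint_positions': array([ 9.95000816e-01,  3.42651929e-01,  1.52490486e+00,  1.20639803e-05,
        1.27538774e+00, -1.46047519e-01]), 'dq': array([-7.05202184e-04,  5.32011608e-04, -3.61587934e-03, -9.02643774e-05,
       -1.30121640e-03,  4.93611254e-05]), 'tau': array([ 1.84435332e-03, -4.32005274e+01, -2.44695318e+01,  7.19766947e-02,
        5.24856162e-02, -8.39102790e-05]), 'tool_pos': array([218.55309243, 476.98057087, 240.12082805]), 'tcp_rot': array([-3.14025685e+00, -2.08149982e-04,  2.71184100e+00]), 'contact_force': array([ 0.0114184 ,  0.1699909 , -0.02003455]), 'moment': array([-0.01675917, -0.02768479,  0.02612157]), 'finger_force': 0.0, 'grip_width': 91.8674416936474}
```

View pics/scene0.png

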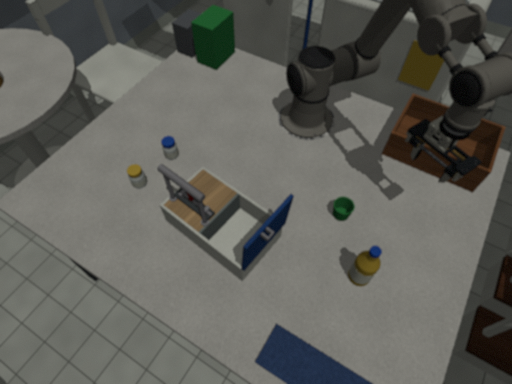

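View pics/top0.png

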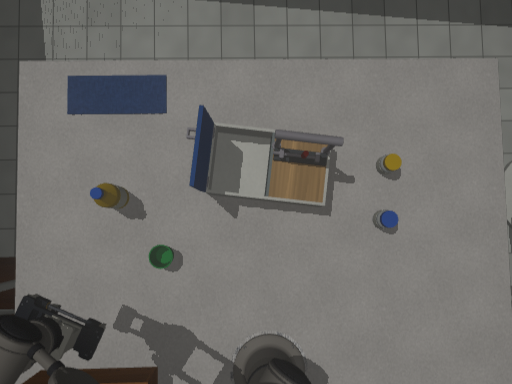

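The views show the locker at top-view (268,165), the lid standing open on its left, the blue-capped tub at (389,219), the yellow-capped one at (392,162), the softener at (105,195) and the scoop at (161,257). I'll zoom in on the locker.

```bash
cat > h.py <<'E'
import numpy as np,cv2
from plant import get_obs,cams
def ray(c,u,v,z):
    d=c["R"].T@np.linalg.inv(c["K"])@[u,v,1]; o=-c["R"].T@c["t"]
    return o+d*(z-o[2])/d[2]
def proj(c,X):
    p=c["K"]@(c["R"]@np.asarray(X,float)+c["t"]); return p[:2]/p[2]
def mask(c,lo,hi):
    return cv2.inRange(cv2.cvtColor(c["color"],cv2.COLOR_RGB2HSV),lo,hi)
def blobs(m,a=15):
    n,l,s,ce=cv2.connectedComponentsWithStats(m); return [(s[i,4],ce[i].round(1).tolist(),s[i,:4].tolist()) for i in range(1,n) if s[i,4]>a]
E
python3 - <<'E'
from h import *
c=cams.capture("top"); s=cams.capture("scene")
im=c["color"][95:215,180:350,::-1]; cv2.imwrite("pics/crop1.png",cv2.resize(im,None,fx=4,fy=4,interpolation=cv2.INTER_CUBIC))
for n,k in(("top",c),("scene",s)):
    print(n,"blue",blobs(mask(k,(105,130,60),(130,255,255)))); print("red",blobs(mask(k,(0,130,50),(6,255,255)),3))
    print("yel",blobs(mask(k,(18,150,90),(30,255,255))))
m=mask(c,(8,70,80),(18,200,255));m[:100]=0;m[220:]=0
b=blobs(m,100);print(b)
cn=max(cv2.findContours(m,0,2)[0],key=cv2.contourArea);print(cv2.minAreaRect(cn),cv2.boxPoints(cv2.minAreaRect(cn)).tolist())
print(-c["R"].T@c["t"])
E
```

```text
top blue [(np.int32(313), [196.1, 145.5], [190, 106, 13, 80]), (np.int32(99), [95.6, 192.9], [90, 188, 12, 11]), (np.int32(210), [389.2, 218.6], [381, 211, 17, 16])]
red [(np.int32(15), [305.5, 153.1], [304, 151, 4, 5])]
yel [(np.int32(208), [392.4, 161.7], [385, 154, 16, 16]), (np.int32(83), [107.2, 187.2], [98, 184, 17, 8]), (np.int32(32), [99.4, 202.4], [95, 200, 10, 6])]
scene blue [(np.int32(105), [167.7, 141.7], [162, 137, 12, 11]), (np.int32(260), [267.2, 222.6], [244, 196, 48, 53]), (np.int32(85), [375.1, 251.2], [370, 246, 11, 11]), (np.int32(2302), [302.0, 362.2], [257, 326, 112, 58])]
red []
yel [(np.int32(108), [133.8, 170.2], [128, 165, 13, 11]), (np.int32(165), [370.2, 265.7], [360, 259, 19, 14])]
[(np.int32(369), [301.6, 145.5], [281, 139, 47, 13]), (np.int32(1911), [296.7, 181.2], [269, 160, 57, 42])]
((296.95623779296875, 180.87957763671875), (54.37004089355469, 35.99197006225586), 6.581944465637207) [[267.88763427734375, 195.64089965820312], [272.01318359375, 159.88613891601562], [326.02484130859375, 166.11825561523438], [321.8992919921875, 201.87301635742188]]
[ 438.55850131   63.7069462  1258.55088846]
```

View pics/crop1.png

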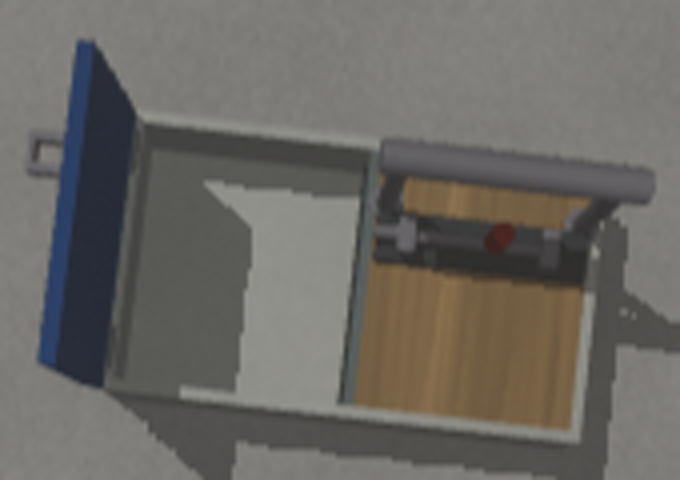

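The crop shows rim corners (z 100) at front-left (105,388), front-right (578,440) and back-left (140,110). The red knob is at (500,237), and the bolt looks drawn back.

```bash
cat >> h.py <<'E'
def loc2w(L,o,yaw):
    c,s=np.cos(yaw),np.sin(yaw); return np.array([o[0]+c*L[0]-s*L[1],o[1]+s*L[0]+c*L[1],L[2]])
E
python3 - <<'E'
from h import *
c=cams.capture("top");s=cams.capture("scene")
P=[ray(c,180+(x-1.5)/4,95+(y-1.5)/4,100)[:2] for x,y in((105,388),(578,440),(140,110))]
FL,FR,BL=P; print(np.array(P).round(1),np.linalg.norm(FL-FR),np.linalg.norm(FL-BL))
d=FL-FR; y1=np.arctan2(-d[0],d[1]); e=BL-FL; y2=np.arctan2(e[1],e[0]); yaw=(y1*1.7+y2)/2.7; print(y1,y2,yaw)
L=np.array([[-100,170],[-100,-170],[100,170]]); R=np.array([[np.cos(yaw),-np.sin(yaw)],[np.sin(yaw),np.cos(yaw)]])
o=np.mean(np.array(P)-L@R.T,axis=0); print("o",o)
# knob top check
k=ray(c,305.5,153.1,165)[:2]; print("knob locker",R.T@(k-o))
for n,uv,z in(("blue",(389.2,218.6),80),("yel",(392.4,161.7),80)): print(n,ray(c,*uv,z),"locker",R.T@(ray(c,*uv,z)[:2]-o))
print(ray(s,167.7,141.7,78),ray(s,133.8,170.2,78))
print("soft",ray(c,95.6,192.9,190),"scoop",ray(c,161,257,60))
for nm,p in dict(bay=(0,81,12),keeperline=(30,0,122)).items(): print(nm,loc2w(p,o,yaw))
# lid: free edge top end in top view: crop(88,40) back corner; intersect w/ locker plane x=100
for th in(1.6,1.7,1.8,1.9):
    q=[loc2w((X,168-168*np.cos(th),100+168*np.sin(th)),o,yaw) for X in(-100,100)]
    print(th,[((proj(c,a)-[180,95])*4).round(0).tolist() for a in q])
E
```

```text
[[ 528.7  171.4]
 [ 486.8 -160.6]
 [ 725.8  144.8]] 334.6659156475045 198.90322080653084
-0.12554696213903505 -0.13447270675100573 -0.12885279347680195
o [606.17000792  -8.61802455]
knob locker [ 28.68172005 -90.15718749]
blue [ 444.27144868 -351.55833195   80.        ] locker [-116.4897735  -360.90072125]
yel [ 609.00040336 -367.23016409   80.        ] locker [  48.88734735 -355.27553397]
[ 446.16977093 -352.05831497   78.        ] [ 610.47054229 -369.45346093   78.        ]
soft [522.73525    444.73593169 190.        ] scoop [346.22056968 304.92868506  60.        ]
bay [616.57822696  71.71048207  12.        ]
keeperline [635.92130667 -12.47292049 122.        ]
1.6 [[70.0, 364.0], [110.0, 38.0]]
1.7 [[42.0, 361.0], [82.0, 36.0]]
1.8 [[16.0, 359.0], [56.0, 34.0]]
1.9 [[-10.0, 356.0], [30.0, 33.0]]
```

```bash
cat >> h.py <<'E'
O=np.array([606.2,-8.6]);YAW=-0.129
def toloc(p):
    c,s=np.cos(YAW),np.sin(YAW); d=np.asarray(p)[:2]-O; return np.array([c*d[0]+s*d[1],-s*d[0]+c*d[1],p[2]])
if __name__=="__main__":
    g=get_obs();print("t",round(g["time"],2),"world",g["tool_pos"].round(1),"loc",toloc(g["tool_pos"]).round(1),"rpy",g["tcp_rot"].round(3),"F",g["contact_force"].round(1),"grip",round(g["grip_width"],1),round(g["finger_force"],1),"q",g["joint_positions"].round(2))
E
python3 -m creep '[{"hand":1,"tz":-0.015,"spin":10.4},{"tz":-0.015,"spin":10.4},{"tz":-0.015,"spin":10.4},{"tz":-0.015,"spin":10.4},{"tz":-0.015,"spin":10.4}]'
python3 -m creep '[{"hand":1,"tz":-0.015,"spin":10.4},{"tz":-0.015,"spin":10.4}]'
python3 h.py
```

```text
t 0.3 world [218.7 477.2 240.5] loc [-446.8  431.9  240.5] rpy [-3.141 -0.     2.712] F [-0.5 -0.4  0. ] grip 91.6 0.0 q [ 1.    0.34  1.52  0.    1.28 -0.15]invalid input at $[0]: expected keys hand, tx, ty, tz, spin
invalid input at $[0]: expected keys hand, tx, ty, tz, spin
```

All keys are required in each row.

```bash
python3 -m creep '[{"hand":1,"tx":0,"ty":0,"tz":-0.015,"spin":10.4},{"hand":1,"tx":0,"ty":0,"tz":-0.015,"spin":10.4},{"hand":1,"tx":0,"ty":0,"tz":-0.015,"spin":10.4},{"hand":1,"tx":0,"ty":0,"tz":-0.015,"spin":10.4},{"hand":1,"tx":0,"ty":0,"tz":-0.015,"spin":10.4}]'
python3 -m creep '[{"hand":1,"tx":0,"ty":0,"tz":-0.015,"spin":10.4},{"hand":1,"tx":0,"ty":0,"tz":-0.015,"spin":10.4}]'
python3 h.py
```

```text
time: 0.92
tool_pos: [218.7, 477.2, 316.2]
tcp_rot: [-3.142, 0.0, 1.798]
contact_force: [0.5, -0.1, 0.4]
grip_width: 91.9
finger_force: 0.0
time: 1.18
tool_pos: [218.7, 477.2, 346.2]
tcp_rot: [-3.142, 0.0, 1.435]
contact_force: [-0.1, -0.2, 0.8]
grip_width: 91.7
finger_force: 0.0
t 1.18 world [218.7 477.2 346.2] loc [-446.8  431.9  346.2] rpy [-3.142  0.     1.435] F [-0.1 -0.2  0.8] grip 91.7 0.0 q [1.   0.28 1.32 0.   1.54 1.13]
```

```bash
python3 -m creep '[{"hand":1,"tx":-0.04,"ty":0.041,"tz":0,"spin":0},{"hand":1,"tx":-0.04,"ty":0.041,"tz":0,"spin":0},{"hand":1,"tx":-0.04,"ty":0.041,"tz":0,"spin":0},{"hand":1,"tx":-0.04,"ty":0.041,"tz":0,"spin":0}]' >/dev/null
python3 -m creep '[{"hand":1,"tx":-0.04,"ty":0.041,"tz":0,"spin":0},{"hand":1,"tx":-0.04,"ty":0.041,"tz":0,"spin":0},{"hand":1,"tx":-0.04,"ty":0.041,"tz":0,"spin":0},{"hand":1,"tx":-0.04,"ty":0.041,"tz":0,"spin":0}]' >/dev/null
python3 -m creep '[{"hand":1,"tx":-0.059,"ty":0,"tz":0,"spin":0},{"hand":1,"tx":-0.059,"ty":0,"tz":0,"spin":0},{"hand":1,"tx":-0.059,"ty":0,"tz":0,"spin":0},{"hand":1,"tx":-0.059,"ty":0,"tz":0,"spin":0}]' >/dev/null
python3 -m creep '[{"hand":1,"tx":-0.059,"ty":0,"tz":0,"spin":0},{"hand":1,"tx":-0.059,"ty":0,"tz":0,"spin":0},{"hand":1,"tx":-0.059,"ty":0,"tz":0,"spin":0},{"hand":1,"tx":-0.059,"ty":0,"tz":0,"spin":0}]' >/dev/null
python3 h.py
python3 - <<'E'
from h import *
w=cams.capture("wrist"); cv2.imwrite("pics/w1.png",w["color"][...,::-1])
for b in blobs(mask(w,(105,130,60),(130,255,255)),50): print(b,ray(w,*b[1],80),toloc(ray(w,*b[1],80)))
E
```

```text
t 3.17 world [ 441.1 -352.3  345.7] loc [-119.5 -362.1  345.7] rpy [ 3.141 -0.     1.441] F [ 0.5 -0.7 -0.7] grip 91.8 0.0 q [-0.81  0.36  1.21  0.    1.57 -0.68]
(np.int32(849), [260.6, 166.2], [245, 150, 33, 34]) [ 445.22408844 -353.64862077   80.        ] [-115.25044513 -362.88996913   80.        ]
```

View pics/w1.png

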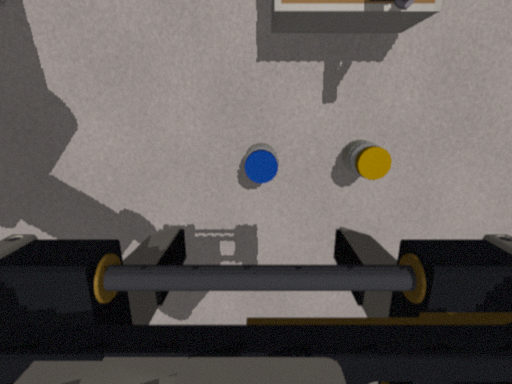

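The wrist view has the blue cap at (261,166) and the yellow one at (373,162), so I only need a 4 mm correction before descending and grasping.

```bash
python3 - <<'E'
from h import *
w=cams.capture("wrist")
for x in((-100,-170,100),(100,-170,100)): print(proj(w,loc2w(x,O,YAW)), "seen ~(275,12) (439,12)")
for u in((274.5,11.5),(438,11.5)): print(toloc(ray(w,*u,100)))
E
python3 -m creep '[{"hand":1,"tx":0,"ty":0.004,"tz":0.055,"spin":0},{"hand":1,"tx":0,"ty":0,"tz":0.06,"spin":0},{"hand":1,"tx":0,"ty":0,"tz":0.06,"spin":0},{"hand":1,"tx":0,"ty":0,"tz":0.06,"spin":0},{"hand":1,"tx":0,"ty":0,"tz":0.053,"spin":0}]'
python3 -m creep '[{"hand":0,"tx":0,"ty":0,"tz":0,"spin":0},{"hand":0,"tx":0,"ty":0,"tz":0,"spin":0},{"hand":0,"tx":0,"ty":0,"tz":0,"spin":0},{"hand":0,"tx":0,"ty":0,"tz":0,"spin":0}]'
```

```text
[273.82809365   3.3010704 ] seen ~(275,12) (439,12)
[441.94117467   2.0710546 ] seen ~(275,12) (439,12)
[ -99.1194036  -178.52787148  100.        ]
[  97.05023185 -179.7665123   100.        ]
time: 3.9
tool_pos: [445.5, -349.8, 55.8]
tcp_rot: [-3.141, -0.001, 1.442]
contact_force: [1.4, -0.1, 0.5]
grip_width: 91.6
finger_force: 0.0
time: 4.4
tool_pos: [446.0, -351.5, 59.6]
tcp_rot: [3.14, 0.002, 1.441]
contact_force: [-2.7, 0.4, 2.5]
grip_width: 56.4
finger_force: 1.2
```

```bash
python3 -m creep '[{"hand":0,"tx":0,"ty":0,"tz":-0.01,"spin":0},{"hand":0,"tx":0,"ty":0,"tz":-0.03,"spin":0},{"hand":0,"tx":0,"ty":0,"tz":-0.05,"spin":0},{"hand":0,"tx":0,"ty":0,"tz":-0.05,"spin":0},{"hand":0,"tx":0,"ty":0,"tz":-0.01,"spin":0}]'
python3 -m creep '[{"hand":0,"tx":0.03,"ty":0,"tz":0,"spin":0},{"hand":0,"tx":0.05,"ty":0,"tz":0,"spin":0},{"hand":0,"tx":0.055,"ty":0,"tz":0,"spin":0},{"hand":0,"tx":0.055,"ty":0,"tz":0,"spin":0},{"hand":0,"tx":0.055,"ty":0,"tz":0,"spin":0}]' >/dev/null
python3 -m creep '[{"hand":0,"tx":0.055,"ty":0,"tz":0,"spin":0},{"hand":0,"tx":0.055,"ty":0,"tz":0,"spin":0},{"hand":0,"tx":0.05,"ty":0,"tz":0,"spin":0},{"hand":0,"tx":0.03,"ty":0,"tz":0,"spin":0},{"hand":0,"tx":0,"ty":0,"tz":0,"spin":0}]' 
python3 h.py
python3 - <<'E'
from h import *
w=cams.capture("wrist"); cv2.imwrite("pics/w2.png",w["color"][...,::-1])
for n in ("P1","P2","P3","P4"): pass
for x in((-100,170,100),(100,170,100),(100,0,100),(-92,0,100),(92,0,100),(-92,162,100)): print(x,proj(w,loc2w(x,O,YAW)).round(0))
E
```

```text
time: 5.03
tool_pos: [446.9, -352.1, 212.3]
tcp_rot: [3.135, 0.005, 1.441]
contact_force: [0.2, -0.5, -1.9]
grip_width: 54.0
finger_force: 30.0
time: 6.28
tool_pos: [501.2, 82.2, 207.0]
tcp_rot: [-3.14, -0.0, 1.445]
contact_force: [-0.3, -0.7, -1.3]
grip_width: 53.8
finger_force: 30.0
t 6.28 world [501.2  82.2 207. ] loc [-115.8   76.6  207. ] rpy [-3.14  -0.     1.445] F [-0.3 -0.7 -1.3] grip 53.8 30.0 q [0.01 0.34 1.62 0.   1.18 0.14]
(-100, 170, 100) [276.  90.]
(100, 170, 100) [515.  91.]
(100, 0, 100) [471. 270.]
(-92, 0, 100) [281. 270.]
(92, 0, 100) [463. 270.]
(-92, 162, 100) [285. 100.]
```

View pics/w2.png

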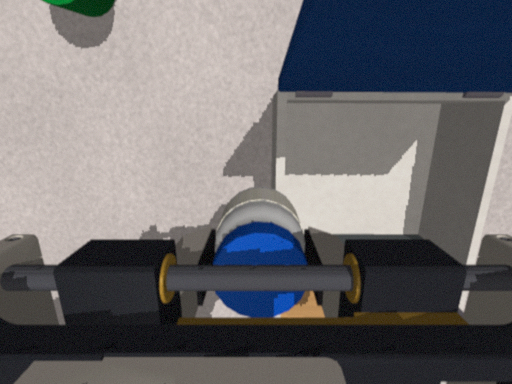

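The tub is held, and the bay corner at (276,92) matches the prediction. I'll move over the bay and lower it.

```bash
python3 -m creep '[{"hand":0,"tx":0,"ty":0.03,"tz":0,"spin":0},{"hand":0,"tx":0,"ty":0.05,"tz":0,"spin":0},{"hand":0,"tx":0,"ty":0.035,"tz":0,"spin":0},{"hand":0,"tx":0,"ty":0,"tz":0.03,"spin":0},{"hand":0,"tx":0,"ty":0,"tz":0.045,"spin":0}]' 
python3 -m creep '[{"hand":0,"tx":0,"ty":0,"tz":0.035,"spin":0},{"hand":0,"tx":0,"ty":0,"tz":0.013,"spin":0},{"hand":0,"tx":0,"ty":0,"tz":0.005,"spin":0},{"hand":0,"tx":0,"ty":0,"tz":0,"spin":0}]' 
python3 h.py
```

```text
time: 6.95
tool_pos: [616.8, 63.6, 132.4]
tcp_rot: [3.139, -0.0, 1.439]
contact_force: [0.4, -0.3, -2.3]
grip_width: 53.6
finger_force: 30.0
time: 7.45
tool_pos: [616.5, 65.2, 80.7]
tcp_rot: [3.14, -0.0, 1.441]
contact_force: [0.5, 1.3, -1.4]
grip_width: 53.7
finger_force: 30.0
t 7.45 world [616.5  65.2  80.7] loc [ 0.8 74.5 80.7] rpy [ 3.14  -0.     1.441] F [ 0.5  1.3 -1.4] grip 53.7 30.0 q [-0.02  0.67  1.44  0.    1.03  0.11]
```

```bash
python3 -m creep '[{"hand":0,"tx":0,"ty":0,"tz":0.003,"spin":0},{"hand":0,"tx":0,"ty":0,"tz":0.002,"spin":0},{"hand":0,"tx":0,"ty":0,"tz":0.002,"spin":0},{"hand":0,"tx":0,"ty":0,"tz":0,"spin":0}]' 
python3 -m creep '[{"hand":0,"tx":0,"ty":0,"tz":0.002,"spin":0},{"hand":0,"tx":0,"ty":0,"tz":0,"spin":0}]'
```

```text
time: 7.95
tool_pos: [615.8, 65.6, 72.6]
tcp_rot: [-3.141, -0.0, 1.441]
contact_force: [-0.3, -0.5, -0.7]
grip_width: 54.2
finger_force: 30.0
time: 8.2
tool_pos: [616.0, 65.6, 71.6]
tcp_rot: [3.141, -0.0, 1.441]
contact_force: [-2.2, -0.1, 5.1]
grip_width: 53.8
finger_force: 30.0
```

```bash
python3 -m creep '[{"hand":1,"tx":0,"ty":0,"tz":0,"spin":0},{"hand":1,"tx":0,"ty":0,"tz":0,"spin":0},{"hand":1,"tx":0,"ty":0,"tz":0,"spin":0},{"hand":1,"tx":0,"ty":0,"tz":0,"spin":0}]' 
python3 -m creep '[{"hand":1,"tx":0,"ty":0,"tz":-0.03,"spin":0},{"hand":1,"tx":0,"ty":0,"tz":-0.06,"spin":0},{"hand":1,"tx":0,"ty":0,"tz":-0.06,"spin":0},{"hand":1,"tx":0,"ty":0,"tz":-0.06,"spin":0},{"hand":1,"tx":0,"ty":0,"tz":-0.04,"spin":0}]'
python3 - <<'E'
from h import *
w=cams.capture("wrist"); cv2.imwrite("pics/w3.png",w["color"][...,::-1])
b=max(blobs(mask(w,(105,130,60),(130,255,255)),50),key=lambda b:b[1][1]); print(b,toloc(ray(w,*b[1],92)))
h=mask(w,(0,120,50),(6,255,255))|mask(w,(175,120,50),(180,255,255)); print("red",[(b,toloc(ray(w,*b[1],168))) for b in blobs(h,8)])
E
```

```text
time: 8.7
tool_pos: [615.9, 65.5, 70.6]
tcp_rot: [-3.142, -0.0, 1.441]
contact_force: [-0.2, -0.4, 0.3]
grip_width: 88.8
finger_force: 0.0
time: 9.32
tool_pos: [616.1, 65.5, 324.2]
tcp_rot: [3.138, -0.001, 1.441]
contact_force: [0.3, 0.4, -1.0]
grip_width: 92.1
finger_force: 0.0
(np.int32(984), [258.4, 171.7], [241, 154, 36, 36]) [ 2.32484295 72.8647058  92.        ]
red [((np.int32(291), [280.0, 303.4], [274, 291, 14, 26]), array([ 29.05128649, -79.60330494, 168.        ]))]
```

View pics/w3.png

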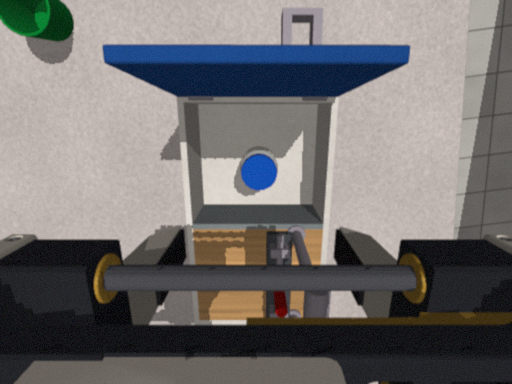

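The tub stands in the bay with its cap at (258,172), and the keeper is behind the lid at (301,25). Next I'll close the fingers, go behind the lid at locker x −70 and sweep it over.

```bash
python3 -m creep '[{"hand":0,"tx":0.03,"ty":-0.02,"tz":-0.005,"spin":0},{"hand":0,"tx":0.05,"ty":-0.03,"tz":0,"spin":0},{"hand":0,"tx":0.05,"ty":-0.02,"tz":0,"spin":0},{"hand":0,"tx":0.04,"ty":0,"tz":0,"spin":0},{"hand":0,"tx":0,"ty":0,"tz":0.04,"spin":0}]'
python3 -m creep '[{"hand":0,"tx":0,"ty":0,"tz":0.034,"spin":0},{"hand":0,"tx":0,"ty":0,"tz":0,"spin":0}]' 
python3 h.py
```

```text
time: 10.0
tool_pos: [569.3, 246.6, 287.8]
tcp_rot: [3.135, -0.004, 1.445]
contact_force: [-0.1, -1.1, -0.9]
grip_width: 46.1
finger_force: 0.0
time: 10.25
tool_pos: [567.0, 242.8, 248.8]
tcp_rot: [-3.136, 0.003, 1.441]
contact_force: [0.0, -0.2, 0.9]
grip_width: 26.3
finger_force: 0.0
t 10.25 world [567.  242.8 248.8] loc [-71.2 244.3 248.8] rpy [-3.136e+00  3.000e-03  1.441e+00] F [ 0.  -0.2  0.9] grip 26.3 0.0 q [0.28 0.51 1.23 0.   1.4  0.41]
```

```bash
python3 -m creep '[{"hand":0,"tx":-0.02,"ty":0,"tz":0,"spin":0},{"hand":0,"tx":-0.018,"ty":0,"tz":0,"spin":0},{"hand":0,"tx":-0.02,"ty":0,"tz":-0.003,"spin":0},{"hand":0,"tx":-0.02,"ty":0,"tz":0,"spin":0}]'
python3 -m creep '[{"hand":0,"tx":-0.02,"ty":0,"tz":0.004,"spin":0},{"hand":0,"tx":-0.02,"ty":0,"tz":0.006,"spin":0},{"hand":0,"tx":-0.018,"ty":0,"tz":0.010,"spin":0},{"hand":0,"tx":-0.018,"ty":0,"tz":0.011,"spin":0},{"hand":0,"tx":0,"ty":0,"tz":0,"spin":0}]' 
python3 h.py
python3 - <<'E'
from h import *
for n in("scene","top"):
    c=cams.capture(n); cv2.imwrite(f"pics/{n}1.png",cv2.resize(c["color"][(130 if n=="scene" else 95):(280 if n=="scene" else 215),(150 if n=="scene" else 180):350,::-1],None,fx=3,fy=3))
E
```

```text
time: 10.75
tool_pos: [558.4, 164.5, 255.7]
tcp_rot: [3.14, -0.001, 1.441]
contact_force: [2.5, 2.9, -1.8]
grip_width: 0.0
finger_force: 1.5
time: 11.38
tool_pos: [547.5, 88.8, 222.0]
tcp_rot: [-3.138, 0.001, 1.439]
contact_force: [-0.5, 0.3, -0.2]
grip_width: 0.3
finger_force: 0.0
t 11.38 world [547.5  88.8 222. ] loc [-70.7  89.1 222. ] rpy [-3.138e+00  1.000e-03  1.439e+00] F [-0.5  0.3 -0.2] grip 0.3 0.0 q [ 0.02  0.41  1.47 -0.    1.26  0.15]
```

View pics/scene1.png

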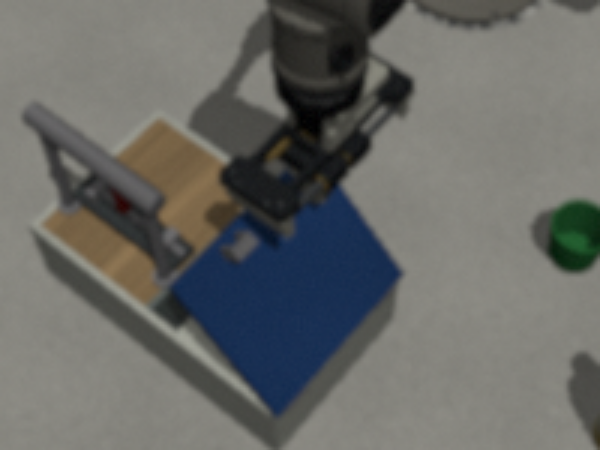

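The lid is about half shut, with the fingers pressing on its upper face clear of the keeper at (240,245). I'll push it the rest of the way down.

```bash
python3 -m creep '[{"hand":0,"tx":-0.015,"ty":0,"tz":0.015,"spin":0},{"hand":0,"tx":-0.013,"ty":0,"tz":0.015,"spin":0},{"hand":0,"tx":-0.01,"ty":0,"tz":0.016,"spin":0},{"hand":0,"tx":-0.006,"ty":0,"tz":0.016,"spin":0},{"hand":0,"tx":-0.004,"ty":0,"tz":0.015,"spin":0}]'
python3 -m creep '[{"hand":0,"tx":-0.002,"ty":0,"tz":0.010,"spin":0},{"hand":0,"tx":0,"ty":0,"tz":0.006,"spin":0},{"hand":0,"tx":0,"ty":0,"tz":0.003,"spin":0},{"hand":0,"tx":0,"ty":0,"tz":0.002,"spin":0},{"hand":0,"tx":0,"ty":0,"tz":0,"spin":0}]' 
python3 h.py
```

```text
time: 12.1
tool_pos: [542.6, 43.0, 146.4]
tcp_rot: [3.141, 0.0, 1.442]
contact_force: [0.2, -0.9, 1.8]
grip_width: 0.1
finger_force: 0.7
time: 12.72
tool_pos: [542.1, 41.0, 126.2]
tcp_rot: [3.141, -0.0, 1.441]
contact_force: [-1.7, -0.5, 3.9]
grip_width: 0.6
finger_force: 1.9
t 12.72 world [542.1  41.  126.2] loc [-70.   40.9 126.2] rpy [ 3.141 -0.     1.441] F [-1.7 -0.5  3.9] grip 0.6 1.9 q [-0.07  0.49  1.63  0.    1.02  0.06]
```

```bash
python3 -m creep '[{"hand":0,"tx":0,"ty":0,"tz":0.002,"spin":0},{"hand":0,"tx":0,"ty":0,"tz":0,"spin":0},{"hand":0,"tx":0,"ty":0,"tz":0.002,"spin":0},{"hand":0,"tx":0,"ty":0,"tz":0,"spin":0},{"hand":0,"tx":0,"ty":0,"tz":0,"spin":0}]' 
python3 h.py
```

```text
time: 13.35
tool_pos: [542.2, 41.0, 125.9]
tcp_rot: [3.139, -0.0, 1.442]
contact_force: [-11.9, -0.1, 31.7]
grip_width: 1.1
finger_force: 16.0
t 13.35 world [542.2  41.  125.9] loc [-69.9  41.  125.9] rpy [ 3.139 -0.     1.442] F [-11.9  -0.1  31.7] grip 1.1 16.0 q [-0.07  0.49  1.63 -0.    1.01  0.06]
```

The lid is down hard (32 N at the expected height). I can't command tilt directly, so I'll lift, turn the hand 90° so the fingers close along locker y, and see whether pushing past the reach limit leans the hand.

```bash
python3 -m creep '[{"hand":0,"tx":0,"ty":0,"tz":-0.04,"spin":0},{"hand":0,"tx":0,"ty":0,"tz":-0.06,"spin":0},{"hand":0,"tx":0,"ty":0,"tz":-0.06,"spin":0},{"hand":0,"tx":-0.03,"ty":0,"tz":-0.06,"spin":0},{"hand":0,"tx":-0.05,"ty":0,"tz":-0.06,"spin":0}]'  >/dev/null
python3 -m creep '[{"hand":0,"tx":-0.03,"ty":0,"tz":0,"spin":10},{"hand":0,"tx":0,"ty":0,"tz":0,"spin":10},{"hand":0,"tx":0,"ty":0,"tz":0,"spin":10},{"hand":0,"tx":0,"ty":0,"tz":0,"spin":10},{"hand":0,"tx":0,"ty":0,"tz":0,"spin":10}]' >/dev/null
python3 -m creep '[{"hand":0,"tx":0,"ty":0,"tz":0,"spin":10},{"hand":0,"tx":0,"ty":0,"tz":0,"spin":10},{"hand":0,"tx":0,"ty":0,"tz":0,"spin":10},{"hand":0,"tx":0,"ty":0,"tz":0,"spin":10}]' >/dev/null
python3 h.py
python3 -m creep '[{"hand":0,"tx":0.05,"ty":0,"tz":0,"spin":0},{"hand":0,"tx":0.06,"ty":0,"tz":0,"spin":0},{"hand":0,"tx":0.06,"ty":0,"tz":0,"spin":0},{"hand":0,"tx":0.06,"ty":0,"tz":0,"spin":0}]' >/dev/null
python3 h.py
```

```text
t 15.1 world [529.4 -56.1 385.6] loc [-70.  -57.  385.6] rpy [-3.141 -0.    -0.135] F [-1.   0.3 -0.5] grip 0.4 0.0 q [-0.25  0.29  1.21  0.    1.64  1.46]
t 15.6 world [733.5 -83.4 387.6] loc [135.8 -57.8 387.6] rpy [-3.141  0.    -0.129] F [ 1.9 -1.   0.9] grip 0.7 0.0 q [-0.22  0.83  0.28  0.    2.03  1.48]
```

```bash
python3 -m creep '[{"hand":0,"tx":0.04,"ty":0,"tz":0,"spin":0},{"hand":0,"tx":0.04,"ty":0,"tz":0,"spin":0}]' >/dev/null
python3 h.py
python3 -m creep '[{"hand":0,"tx":0.04,"ty":0,"tz":0,"spin":0},{"hand":0,"tx":0.04,"ty":0,"tz":0,"spin":0}]' >/dev/null
python3 h.py
```

```text
t 15.85 world [773.2 -89.2 357. ] loc [176.  -58.4 357. ] rpy [-3.139 -0.016 -0.129] F [ 0.3 -0.  -0.6] grip 0.3 0.0 q [-0.21  0.98  0.05  0.    2.1   1.49]
t 16.1 world [801.5 -93.5 340.8] loc [204.6 -59.1 340.8] rpy [-3.14  -0.078 -0.129] F [0.2 0.  0.4] grip 0.5 0.0 q [-0.21  1.01  0.04  0.01  2.02  1.49]
```

It works: past the reach limit the hand leans outward, and the lean stays. I'll carry on to about 30°.

```bash
python3 -m creep '[{"hand":0,"tx":0.05,"ty":0,"tz":0,"spin":0},{"hand":0,"tx":0.05,"ty":0,"tz":0,"spin":0},{"hand":0,"tx":0.05,"ty":0,"tz":0,"spin":0},{"hand":0,"tx":0.05,"ty":0,"tz":0,"spin":0}]' >/dev/null
python3 h.py
python3 -m creep '[{"hand":0,"tx":0.05,"ty":0,"tz":0,"spin":0},{"hand":0,"tx":0.05,"ty":0,"tz":0,"spin":0},{"hand":0,"tx":0.05,"ty":0,"tz":0,"spin":0},{"hand":0,"tx":0.05,"ty":0,"tz":0,"spin":0}]' >/dev/null
python3 h.py
```

```text
t 16.6 world [ 861.5 -102.9  298. ] loc [265.3 -60.7 298. ] rpy [-3.139 -0.2   -0.13 ] F [ 0.6 -0.  -0.8] grip 0.3 0.0 q [-0.21  1.07  0.04  0.02  1.84  1.49]
t 17.1 world [ 910.  -110.6  283.8] loc [314.4 -62.1 283.8] rpy [-3.137 -0.331 -0.13 ] F [ 0.3 -0.2 -0.4] grip 0.3 0.0 q [-0.21  1.1   0.04  0.03  1.68  1.49]
```

```bash
python3 -m creep '[{"hand":0,"tx":0.05,"ty":0,"tz":0,"spin":0},{"hand":0,"tx":0.05,"ty":0,"tz":0,"spin":0},{"hand":0,"tx":0.05,"ty":0,"tz":0,"spin":0}]' >/dev/null
python3 -m creep '[{"hand":0,"tx":0.05,"ty":0,"tz":0,"spin":0},{"hand":0,"tx":0.05,"ty":0,"tz":0,"spin":0},{"hand":0,"tx":0.05,"ty":0,"tz":0,"spin":0}]' >/dev/null
python3 h.py
```

```text
t 17.85 world [ 963.5 -119.7  312.5] loc [368.6 -64.2 312.5] rpy [-3.136 -0.532 -0.131] F [ 0.3 -0.2 -0.7] grip 0.7 0.0 q [-0.22  1.09  0.04  0.05  1.48  1.49]
```

The hand is leaning 30.5°. I'll bring it back over the rail, high up, to the robot side.

```bash
python3 -m creep '[{"hand":0,"tx":-0.02,"ty":0,"tz":-0.04,"spin":0},{"hand":0,"tx":-0.02,"ty":0,"tz":-0.04,"spin":0},{"hand":0,"tx":-0.02,"ty":0,"tz":-0.04,"spin":0},{"hand":0,"tx":-0.02,"ty":0,"tz":-0.04,"spin":0}]' >/dev/null
python3 h.py
python3 -m creep '[{"hand":0,"tx":-0.043,"ty":0.012,"tz":-0.025,"spin":0},{"hand":0,"tx":-0.043,"ty":0.012,"tz":-0.025,"spin":0},{"hand":0,"tx":-0.043,"ty":0.012,"tz":-0.025,"spin":0},{"hand":0,"tx":-0.043,"ty":0.012,"tz":-0.025,"spin":0},{"hand":0,"tx":-0.043,"ty":0.012,"tz":-0.025,"spin":0}]' >/dev/null
python3 h.py
```

```text
t 18.35 world [ 821.7 -101.9  407.8] loc [225.7 -64.8 407.8] rpy [-3.136 -0.532 -0.131] F [-0.4 -1.2  1. ] grip 0.3 0.0 q [-0.24  0.61  0.76  0.06  1.24  1.46]
t 18.98 world [ 567.1 -129.8  405.7] loc [ -23.2 -125.2  405.7] rpy [-3.137 -0.532 -0.131] F [ 0.4 -0.5  0.3] grip 0.6 0.0 q [-0.44  0.09  1.52  0.19  1.03  1.2 ]
```

Run:
```python
from h import *
w=cams.capture("wrist"); im=w["color"][...,::-1].copy()
for p in((30,-100,170),(30,-130,132),(30,-30,132),(54,-170,250),(54,0,250),(-100,-170,100),(30,13,135)):
    u=proj(w,loc2w(p,O,YAW)); print(p,u.round(0)); cv2.circle(im,tuple(int(a) for a in u.round()),2,(0,255,0),-1)
cv2.imwrite("pics/w4.png",im)
h=mask(w,(0,120,50),(6,255,255))|mask(w,(175,120,50),(180,255,255)); print("red",[(b,toloc(ray(w,*b[1],158))) for b in blobs(h,8)])
```

```text
(30, -100, 170) [242. 224.]
(30, -130, 132) [263. 228.]
(30, -30, 132) [198. 228.]
(54, -170, 250) [298. 194.]
(54, 0, 250) [152. 194.]
(-100, -170, 100) [288. 314.]
(30, 13, 135) [170. 227.]
red [((np.int32(116), [236.5, 225.2], [231, 219, 12, 13]), array([ 30.25868836, -91.57154612, 158.        ]))]
```

View pics/w4.png

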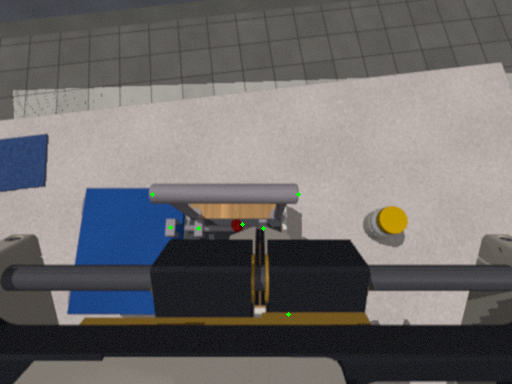

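The predicted points line up with the rail ends, straps and keeper, and the knob at (236,225) is at locker (30,−92). I'll descend to the robot side of the rail, then go in along the tool axis.

```bash
python3 -m creep '[{"hand":0,"tx":-0.022,"ty":0.005,"tz":0.038,"spin":0},{"hand":0,"tx":-0.022,"ty":0,"tz":0.038,"spin":0},{"hand":0,"tx":-0.022,"ty":0,"tz":0.038,"spin":0},{"hand":0,"tx":-0.022,"ty":0,"tz":0.038,"spin":0},{"hand":0,"tx":0,"ty":0,"tz":0,"spin":0}]' >/dev/null
python3 h.py
python3 -m creep '[{"hand":0,"tx":0,"ty":0,"tz":0.03,"spin":0},{"hand":0,"tx":0,"ty":0,"tz":0.03,"spin":0},{"hand":0,"tx":0,"ty":0,"tz":0.023,"spin":0},{"hand":0,"tx":0,"ty":0,"tz":0,"spin":0}]' >/dev/null
python3 h.py
```

```text
t 19.65 world [ 567.6 -133.3  226.5] loc [ -22.2 -128.6  226.5] rpy [-3.134 -0.524 -0.133] F [0.1 0.5 0.3] grip 0.5 0.0 q [-0.45  0.23  1.85  0.3   0.58  1.04]
t 20.15 world [ 611.8 -139.2  158.6] loc [  22.4 -128.8  158.6] rpy [-3.136 -0.531 -0.131] F [ 0.1 -0.2  0.6] grip 0.4 0.0 q [-0.42  0.4   1.83  0.37  0.43  0.98]
```

```bash
python3 -m creep '[{"hand":0,"tx":0,"ty":-0.008,"tz":0,"spin":0},{"hand":0,"tx":0,"ty":-0.008,"tz":0,"spin":0},{"hand":0,"tx":0,"ty":-0.008,"tz":0,"spin":0},{"hand":0,"tx":0,"ty":-0.008,"tz":0,"spin":0}]' >/dev/null
python3 h.py
python3 -m creep '[{"hand":0,"tx":0,"ty":-0.005,"tz":0,"spin":0},{"hand":0,"tx":0,"ty":-0.003,"tz":0,"spin":0},{"hand":0,"tx":0,"ty":0,"tz":0,"spin":0}]' >/dev/null
python3 h.py
```

```text
t 20.65 world [ 615.3 -107.   158.8] loc [ 21.7 -96.4 158.8] rpy [-3.137 -0.532 -0.131] F [ 0.5 -2.9  2.9] grip 0.0 1.4 q [-0.35  0.39  1.84  0.3   0.41  1.1 ]
t 21.02 world [615.5 -98.8 157.2] loc [ 20.8 -88.2 157.2] rpy [-3.135 -0.528 -0.131] F [0.1 0.2 0.8] grip 0.1 0.1 q [-0.34  0.39  1.84  0.28  0.4   1.13]
```

```bash
python3 -m creep '[{"hand":0,"tx":0,"ty":-0.003,"tz":0,"spin":0},{"hand":0,"tx":0,"ty":-0.003,"tz":0,"spin":0},{"hand":0,"tx":0,"ty":0,"tz":0,"spin":0}]'
python3 -m creep '[{"hand":0,"tx":0,"ty":-0.002,"tz":0,"spin":0},{"hand":0,"tx":0,"ty":-0.002,"tz":0,"spin":0},{"hand":0,"tx":0,"ty":0,"tz":0,"spin":0}]'
python3 h.py
```

```text
time: 21.4
tool_pos: [616.3, -93.0, 157.3]
tcp_rot: [-3.135, -0.529, -0.131]
contact_force: [-0.7, -0.9, -1.0]
grip_width: 0.8
finger_force: 0.7
time: 21.78
tool_pos: [616.9, -89.1, 157.4]
tcp_rot: [-3.136, -0.529, -0.131]
contact_force: [-0.6, -0.7, -1.1]
grip_width: 0.6
finger_force: 0.8
t 21.77 world [616.9 -89.1 157.4] loc [ 20.9 -78.4 157.4] rpy [-3.136 -0.529 -0.131] F [-0.6 -0.7 -1.1] grip 0.6 0.8 q [-0.31  0.39  1.84  0.26  0.4   1.18]
```

```bash
python3 -m creep '[{"hand":0,"tx":0,"ty":-0.002,"tz":0,"spin":0},{"hand":0,"tx":0,"ty":-0.002,"tz":0,"spin":0},{"hand":0,"tx":0,"ty":0,"tz":0,"spin":0}]'
python3 h.py
python3 - <<'E'
from h import *
for n in("wrist","top"):
    w=cams.capture(n)
    h=mask(w,(0,120,40),(6,255,255))|mask(w,(175,120,40),(180,255,255)); print(n,"red",[(b,toloc(ray(w,*b[1],158)).round(1)) for b in blobs(h,4)])
    if n=="top": cv2.imwrite("pics/t5.png",cv2.resize(w["color"][95:215,180:350,::-1],None,fx=4,fy=4,interpolation=cv2.INTER_CUBIC))
E
```

```text
time: 22.15
tool_pos: [617.1, -88.2, 157.5]
tcp_rot: [-3.139, -0.53, -0.132]
contact_force: [-6.8, -18.6, -3.1]
grip_width: 0.5
finger_force: 9.3
t 22.15 world [617.1 -88.2 157.5] loc [ 21.1 -77.5 157.5] rpy [-3.139 -0.53  -0.132] F [ -6.8 -18.6  -3.1] grip 0.5 9.3 q [-0.31  0.39  1.84  0.24  0.39  1.19]
wrist red [((np.int32(329), [214.6, 233.4], [200, 226, 30, 14]), array([ 35.2, -52.6, 158. ]))]
top red []
```

View pics/t5.png

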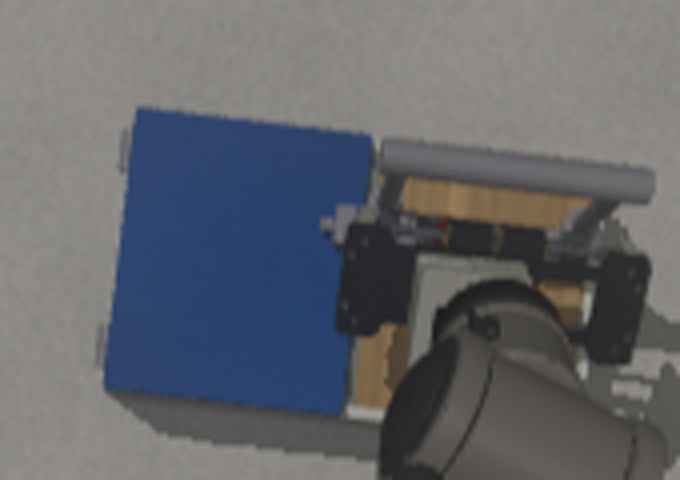

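The rod tip shows past the keeper at (327,225), the knob is at y ≈ −53 and the force rose to 19 N at the stop, so the bolt is home. I'll back off.

```bash
python3 -m creep '[{"hand":0,"tx":0,"ty":0.006,"tz":0,"spin":0},{"hand":0,"tx":0,"ty":0.008,"tz":0,"spin":0},{"hand":0,"tx":0,"ty":0,"tz":-0.03,"spin":0},{"hand":0,"tx":0,"ty":0,"tz":-0.05,"spin":0},{"hand":0,"tx":0,"ty":0,"tz":-0.04,"spin":0}]' >/dev/null
python3 -m creep '[{"hand":0,"tx":0,"ty":0,"tz":-0.03,"spin":0},{"hand":0,"tx":0,"ty":0,"tz":0,"spin":0},{"hand":0,"tx":0,"ty":0,"tz":0,"spin":0}]' >/dev/null
python3 h.py
python3 - <<'E'
from h import *
w=cams.capture("wrist")
h=mask(w,(0,120,40),(6,255,255))|mask(w,(175,120,40),(180,255,255)); print([(b,toloc(ray(w,*b[1],155)).round(1)) for b in blobs(h,4)])
c=cams.capture("top"); print(blobs(mask(c,(18,150,90),(30,255,255))))
E
```

```text
t 23.25 world [540.6 -90.  286.3] loc [-54.6 -89.2 286.3] rpy [-3.135 -0.529 -0.131] F [-0.5  0.5 -0. ] grip 0.7 0.0 q [-0.38  0.1   1.84  0.2   0.7   1.2 ]
[((np.int32(276), [227.7, 182.1], [219, 171, 18, 23]), array([ 29.3, -54.8, 155. ]))]
[(np.int32(207), [392.5, 161.7], [385, 154, 16, 16]), (np.int32(75), [106.8, 186.9], [98, 184, 17, 7]), (np.int32(32), [99.4, 202.4], [95, 200, 11, 6])]
```

The knob is at y −54.8 (home is −55), the yellow-capped tub and the softener haven't moved, and the arm is clear.

```bash
python3 -c "
from plant import close_job
print(close_job())"
```

```text
the job is handed in; nothing more can be done
None
```

The job is handed in at about 23 s: the blue-capped tub is upright in the bay, the lid is shut and the bolt is fully home in the keeper; the judge's result was not reported back.

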